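# Turn the scored chocolate slab to the diamond stop

### The job

The chocolate slab on the scoring turntable has had its first set of lines; turn it to the next stop so that the diamonds can be scored. Pull up the spring pin by its red ring, turn the deck counter-clockwise seen from above, and let the pin drop fully home in the very next notch, which is hidden under the deck and has to be felt for. Do not touch the chocolate, leave the rule lying in its two rests above the slab, leave the other things on the table where they are, and let go.

Things in the scene. Friction and masses are not known exactly. Their poses are not given: they have to be found in the camera images.
- pull_ring (a point): Centre of the red pull ring on the spring pin near the deck's rim: upright, 39 mm outside, 23 mm inside, 8 mm thick; x axis outward along the deck's radius in the ring's plane, y axis its thickness, the way it travels as the deck turns. Pin home: 120 mm above the table, lowest point 100 mm. The ring cannot turn on the pin. Below it: a 15 mm wide collar, then a fixed bush 18 mm wide, top at 84 mm.
- axis (a point): The turntable's upright axis at the deck's top face, 64 mm above the table; the frame is the fixed base's (z up, the rule lies along y). The aluminium deck is 270 mm across; the pull ring is 112 mm from this axis and, at deck angle 0, 140 degrees counter-clockwise seen from above from this frame's x axis.
- deck (a joint): Turn of the deck, rad, counter-clockwise seen from above; 0 at the start, pin in the first notch (0.013 play each way). The next notch, the diamond stop, is set by hand: anywhere from 0.66 to 0.98, out of sight. A third notch, for squares, is at 1.57; the deck ends at 1.70. The free deck resists with 1 to 3 N at the ring and stays where it is left.
- plunger (a joint): Lift of pin and ring, m: 0 fully home, 0.011 while the tip rides on the plate between notches, 0.017 at its upper stop. The spring presses it down with 4 N when home, 8 N at the stop. Let go, the 10 mm pin rides on the plate and snaps down into the next 13 mm notch that it is slowly moved over (up to 50 mm/s at the ring), which locks the deck.
- rule_mid (a point): Centre of the scoring rule, a loose aluminium bar 13 x 310 x 13 mm lying in two slotted rests across the middle of the turntable, its top 95 mm above the table, 6 mm clear of the chocolate.
- slab: Dark chocolate slab, 117 x 117 x 12 mm, loose on the deck between four short locating pins, turning with it; origin at the centre of its underside, 64 mm above the table.
- crumb_cup: Steel cup with brittle crumbs, 72 mm wide, 36 mm high, on the table near the turntable; origin at the centre of its underside.
- squeeze_bottle_2: Brown syrup squeeze bottle, 56 mm wide, 185 mm high, to the left of the turntable; origin at the centre of its underside.
- bark_a: Loose broken piece of dark chocolate, about 54 x 48 x 12 mm, in front of the turntable; origin under its centre.
- thermometer: Dial probe thermometer, 45 x 158 x 11 mm, lying front right on the table; origin under its centre.
- bark_b: Loose broken piece of lighter chocolate, about 52 x 48 x 12 mm, in front of the turntable; origin under its centre.
- bark_c: Loose broken piece of dark chocolate, about 47 x 54 x 12 mm, in front of the turntable; origin under its centre.
- scraper: Bench scraper with wooden grip, 124 x 154 x 24 mm, lying at the right edge of the table; origin under its centre.

How it is judged:
By the outcome, as a careful person would: the job done as asked, in the order asked, and still so for the second after the job is handed in, with the robot touching nothing.
It also fails if it takes over 38 s, if anything falls off the work surface, if the arm or the gripper's body presses on something with over 40 N, if the wrist force passes 120 N, or if a joint passes its speed limit or range.

### The arm

A 7-joint arm with a two-finger parallel gripper is mounted at the origin on a cart in front of the work surface, level with it; the furniture and walls round the work are solid. World frame = base frame: x ahead of the robot, y to its left, z up, the work surface at z = 0. Lengths are in m, angles in rad, forces in N, time in s.
With the tool pointing down it reaches from about 0.4 to 0.85 m from the base axis. Payload 10.4 kg.
Tool frame: the origin (TCP) lies midway between the tips of the shut fingers; the grasp point (between the pads) lies 19 mm behind it; z points along the fingers, x is the direction in which the jaws open and shut, and the axes are right-handed (so a half turn about z gives the same grasp; the last joint's range is limited). The gripper opens to 85 mm and grips with 20 to 120 N. Pads are 22 mm wide; open, the fingers measure 114 mm over their backs; the gripper's body (76 mm by 85 mm) begins 54 mm behind the grasp point. The pads swing forward as they close: fully open they stand 13 mm farther back than shut.
Start: joints at [1.215, 0.332, -0.065, 1.46, 0.022, 1.35, -0.088], TCP at [0.204, -0.591, 0.231] pointing down, gripper open.
Joint ranges: [-2.6, 2.6], [-0.5, 2.12], [-1.47, 1.34], [0.16, 2.42], [-1.27, 4.41], [0.06, 2.06], [-2.6, 2.6]. Speed limits (rad/s): [2.22, 2.22, 2.79, 2.79, 3.14, 3.14, 3.14].

### API

Orientations are given as a unit quaternion [x, y, z, w].
In Python, from workcell import telemetry, eyes, order gives the robot as it stands.
- The arm moves only by the tool servo_tool, never from a script. Its argument "deltas" is a list of rows, each a list of 3 entries, a list of its own where there are three numbers: the shift along the tool's x, y, z in cm, then the turn about the tool's z in rad, then the finger opening in cm, from 0 to 8.54. A call has 1 to 12 rows; each row shifts and turns the pose as measured when the row begins, along the tool's axes as they then stand; what a row does not reach is not made up. A row lasts 1/12 s, in which the tool goes at most 41.7 mm and 7.16 degrees, less where a joint would pass 70% of its speed; a pose out of reach is approached as far as the arm can. A call is refused whole if a number of a shift passes 4.17 or a number of a turn 0.125, either way. A call with a gripper value outside its range is refused whole. The fingers move at their own pace and stop on an object; "force" is the grip in N (left out, the last holds). Time passes only in rows, so rows that do not move let the fingers close. It gives the time, the measured TCP pose, the force and the opening at its end, in the units of the state.
- telemetry.get_obs(): the state, without advancing time (a new reading comes with each control period).
- eyes.camera(name): name is "scene" or "side" or "wrist"; returns (picture, depth): 400x640x3 uint8, blue, green, red; 400x640 float32, m along the optical axis (not along the pixel's ray), 0 where there is no reading.
- eyes.calibration(name): a dict with "fx", "fy", "cx", "cy" (pixels), "rvec" (rotation vector, rad) and "tvec" (3), from world to camera coordinates, as OpenCV has them. Camera axes: x right, y down, z forward; pixel columns grow to the right and rows downward; lengths in m; the calibration is good to about 2 mm. The wrist camera is an equidistant fisheye: a pixel r from the principal point sees the ray r / f radians off the axis. A picture is of the moment at which its call begins: read the wrist's pose just before it. calibration takes no time and is no camera call; for the wrist camera it gives the pose at the moment of the call.
- order.hand_in(): hands the job in, once; it reports no verdict.
The state is a dict: "clock": time; "joint_pos": joint angles; "joint_velocities": joint speeds; "tau": joint torques, N m; "position": TCP position; "ee_rot": TCP orientation; "ft_force": force on the tool from outside, world axes, zero at the start; "torque": the same for the moment, N m; "grip_width": opening from 0.0 (shut) to 1.0 (fully open).
Only numpy, scipy, OpenCV 4.12 (cv2) and the standard library are available. Lean on these libraries where they do the work, as an engineer would, in place of code of your own. Each camera call takes 0.05 s, during which the arm holds its last target. There are 200 camera calls.

## Working session

There is one attempt and no reset: what is moved stays moved. The work goes in short steps, Python scripts to look and compute and a tool call to move; the robot and the scene stay as the last step left them, time stands still between calls to the robot, and variables do not carry over. Pictures are saved under pics/ and viewed, about 8 in all and at most 12, crops included, and the job is handed in when it is done.

Besides the shell and the picture viewer there is one more tool, called after "Call:" by a JSON object that holds its "method" and its "body". servo_tool: Moves the arm, as the interface text tells. Its arguments: {"type":"object","properties":{"deltas":{"type":"array"},"force":{"type":"number"}},"required":["deltas"]}

```bash
mkdir -p pics; cat > h.py <<'E'
import numpy as np, cv2
from workcell import telemetry, eyes, order
def cloud(name):
    c=eyes.calibration(name); im,d=eyes.camera(name)
    R=cv2.Rodrigues(np.array(c["rvec"],float))[0]; t=np.array(c["tvec"],float).ravel()
    v,u=np.mgrid[0:400,0:640]
    a,b=(u-c["cx"])/c["fx"],(v-c["cy"])/c["fy"]
    if name=="wrist":
        r=np.hypot(a,b)+1e-9; s=np.tan(np.minimum(r,1.5))/r; a,b=a*s,b*s
    P=(np.dstack([a*d,b*d,d])-t)@R
    P[d<=0]=np.nan
    return im,d,P
E
python3 - <<'E'
from h import *
o=telemetry.get_obs();print({k:np.round(v,3).tolist() for k,v in o.items()})
for n in("scene","side"):
    im,d,P=cloud(n); cv2.imwrite(f"pics/{n}0.png",im); np.save(f"pics/{n}0.npy",P)
    hsv=cv2.cvtColor(im,cv2.COLOR_BGR2HSV)
    m=((hsv[...,0]<8)|(hsv[...,0]>172))&(hsv[...,1]>140)&(hsv[...,2]>80)
    k,l,s,c=cv2.connectedComponentsWithStats(m.astype(np.uint8))
    for i in range(1,k):
        if s[i,4]>15: 
            q=P[l==i]; print(n,s[i],c[i].round(),np.nanmedian(q,0).round(4),np.nanmin(q,0).round(3),np.nanmax(q,0).round(3))
E
```

```text
{'clock': 0.0, 'joint_pos': [1.215, 0.333, -0.065, 1.461, 0.022, 1.35, -0.088], 'joint_velocities': [0.001, 0.001, 0.0, -0.0, 0.0, 0.003, -0.001], 'tau': [0.0, -62.544, 0.049, -39.162, 0.016, 0.01, 0.0], 'position': [0.204, -0.59, 0.231], 'ee_rot': [0.814, -0.58, -0.001, -0.0], 'ft_force': [-1.154, -0.258, -0.302], 'torque': [0.006, -0.009, -0.02], 'grip_width': 1.001}
scene [260 113  12  17  77] [265. 123.] [0.5136 0.3341 0.137 ] [ 0.497  0.319 -0.286] [0.806 1.019 0.172]
scene [334 126  15  11 128] [341. 131.] [0.7817 0.3216 0.0386] [0.76  0.306 0.001] [0.845 0.399 0.051]
side [302 139  11  16  82] [307. 149.] [0.5143 0.3325 0.1384] [0.498 0.32  0.126] [0.533 0.348 0.175]
side [373 167  15   9 103] [380. 171.] [0.7831 0.319  0.0388] [0.762 0.302 0.027] [0.808 0.346 0.051]
side [324 177  15  14 105] [331. 183.] [0.5042 0.0259 0.1215] [0.486 0.012 0.   ] [0.617 0.308 0.14 ]
```

```bash
python3 - <<'E'
import cv2,numpy as np
a=cv2.imread("pics/scene0.png");b=cv2.imread("pics/side0.png")
cv2.imwrite("pics/both.png",np.vstack([cv2.resize(a[60:260,150:550],(600,300)),cv2.resize(b[60:260,150:550],(600,300))]))
E
```

```text
(no output)
```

View pics/scene0.png

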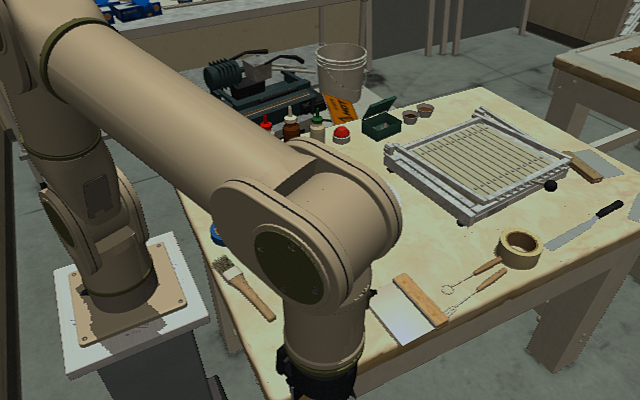

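View pics/side0.png

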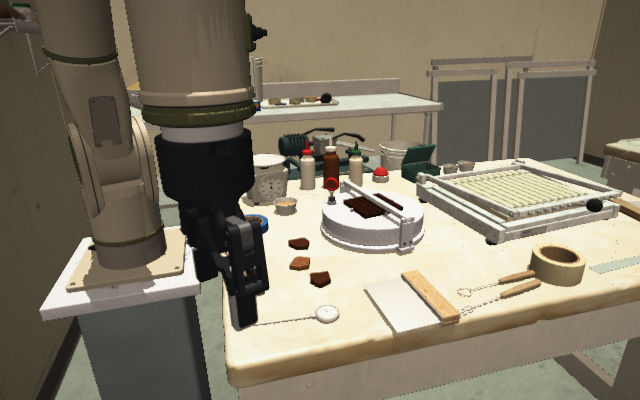

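The side view shows the ring at (331,183) on the deck's rim and the rule running from (345,185) to (405,240). The scene view is blocked by the arm. Next I fit the deck circle, rule and ring.

```bash
python3 - <<'E'
from h import *
from scipy.optimize import least_squares
P=np.load("pics/side0.npy"); im=cv2.imread("pics/side0.png")
box=np.zeros((400,640),bool); box[175:255,310:440]=1
Z=P[...,2]
m=box&(Z>.060)&(Z<.068); q=P[m][:,:2]
# circle hull of deck top
q=q[(np.abs(q-np.median(q,0))<.16).all(1)]
h=cv2.convexHull(q.astype(np.float32))[:,0]
f=least_squares(lambda p:np.hypot(*(h-p[:2]).T)-.135,[*q.mean(0)],loss="soft_l1",f_scale=.002)
print("axis",f.x,np.abs(f.fun).mean(),len(h),m.sum())
c=f.x
r=P[box&(Z>.091)&(Z<.105)]; r=r[(np.hypot(*(r[:,:2]-c).T)<.17)]
hsv=cv2.cvtColor(im,cv2.COLOR_BGR2HSV)
red=((hsv[...,0]<8)|(hsv[...,0]>172))&(hsv[...,1]>140)&(hsv[...,2]>80)&box
R=P[red]; R=R[(R[:,2]>.09)&(R[:,2]<.15)&(np.hypot(*(R[:,:2]-c).T)<.16)]
print("ring",len(R),np.median(R,0),R.mean(0),R.min(0),R.max(0),"rad",np.hypot(*(R.mean(0)[:2]-c)),np.degrees(np.arctan2(*(R.mean(0)[:2]-c)[::-1])))
k=r[np.hypot(*(r[:,:2]-R.mean(0)[:2]).T)>.035][:,:2]
vx,vy,x0,y0=cv2.fitLine(k.astype(np.float32),cv2.DIST_HUBER,0,.01,.01).ravel()
print("rule",len(k),vx,vy,x0,y0,np.degrees(np.arctan2(vy,vx)),"dist axis",(c[0]-x0)*vy-(c[1]-y0)*vx)
s=(k-[x0,y0])@[vx,vy];print(s.min(),s.max(), "perp spread",np.percentile((k-[x0,y0])@[-vy,vx],[2,98]))
u,sv,w=np.linalg.svd(R[:,:2]-R[:,:2].mean(0),full_matrices=False);print("ringdir",w[0],sv)
b=im[130:260,280:450];cv2.imwrite("pics/c1.png",cv2.resize(b,(680,520),interpolation=cv2.INTER_CUBIC))
E
```

```text
axis [ 0.59947206 -0.03351731] 0.003651093361703608 35 2176
ring 96 [0.50280118 0.02478914 0.12348178] [0.50268493 0.02428665 0.12299888] [0.4862404  0.01247156 0.10366551] [0.51946652 0.03440152 0.14045621] rad 0.11273440872626923 149.15318079338417
rule 384 0.16617242 -0.98609674 0.5904297 0.00019614743 -80.43465 dist axis -0.0033143731208963596
-0.12650276161982962 0.187550361817374 perp spread [-0.01121508  0.0169699 ]
ringdir [ 0.84898966 -0.52840946] [0.108706   0.02057243]
```

View pics/c1.png

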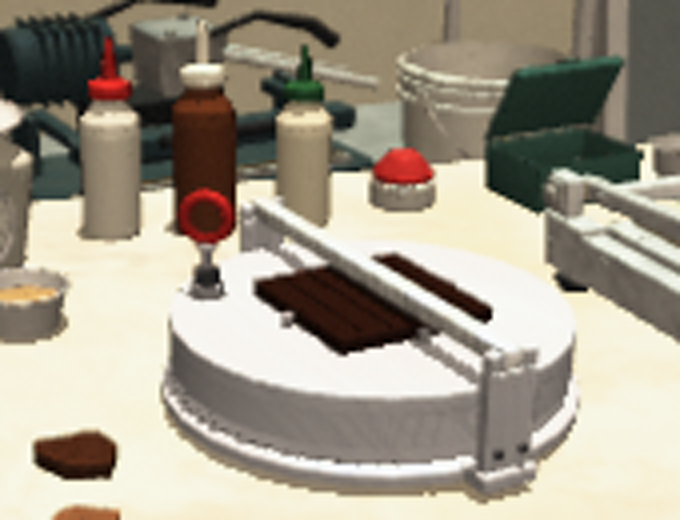

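The fits agree with what is given: frame yaw is about 9.6°, the ring's radius is 112.7 mm and its angle about 149.4°. I move towards it at the present height, which clears everything.

Call:
{"method": "servo_tool", "body": {"deltas": [[[-2.8,-2.8,0],0,4],[[-2.8,-2.8,0],0,4],[[-2.8,-2.8,0],0,4],[[-2.8,-2.8,0],0,4],[[-2.8,-2.8,0],0,4],[[-2.8,-2.8,0],0,4],[[-2.8,-2.8,0],0,4],[[-2.8,-2.8,0],0,4],[[-2.8,-2.8,0],0,4],[[-2.8,-2.8,0],0,4],[[-2.8,-2.8,0],0,4],[[-2.8,-2.8,0],0,4]], "force": 40}}

```text
clock: 1.1
position: [0.4128, -0.1507, 0.2245]
ee_rot: [0.81, -0.587, -0.004, 0.002]
ft_force: [1.1, -0.3, -0.9]
grip_width: 0.468
```

```bash
cat >> h.py <<'E'
from scipy.spatial.transform import Rotation as Rn
def rel(axis,phi,r,z):
    """tool-frame shift (cm) and turn to the pose with x along the tangent at angle phi"""
    o=telemetry.get_obs(); R=Rn.from_quat(o["ee_rot"]); p=np.array(o["position"])
    T=np.array([axis[0]+r*np.cos(phi),axis[1]+r*np.sin(phi),z])
    x=R.as_matrix()[:,0]; yaw=np.arctan2(x[1],x[0])
    dy=(phi+np.pi/2-yaw+np.pi)%(2*np.pi)-np.pi
    v=p[:2]-axis[:2]
    print("t",round(o["clock"],2),"p",p.round(4),"shift cm",(R.inv().apply(T-p)*100).round(2),"turn",round(-dy,3),"F",np.round(o["ft_force"],1),"w",round(o["grip_width"],3),"tilt",np.round(R.as_matrix()[:,2],3),"r",np.hypot(*v).round(4),"ang",np.degrees(np.arctan2(v[1],v[0])).round(2)%360,"j",np.round(o["joint_pos"],2))
E
python3 - <<'E'
from h import *
ax=np.array([.5995,-.0335]); rel(ax,np.radians(149.4),.112,.23)
im,d,P=cloud("scene"); cv2.imwrite("pics/s1.png",im); np.save("pics/s1.npy",P)
E
```

```text
t 1.1 p [ 0.4128 -0.1507  0.2245] shift cm [-13.75 -14.    -0.59] turn 0.851 F [ 1.1 -0.3 -0.9] w 0.468 tilt [-0.009  0.003 -1.   ] r 0.2204 ang 212.13 j [ 0.76 -0.05 -0.49  1.9  -0.02  1.29 -0.98]
```

Call:
{"method": "servo_tool", "body": {"deltas": [[[-2.75,-2.8,0],0,4],[[-2.75,-2.8,0],0,4],[[-2.75,-2.8,0],0,4],[[-2.75,-2.8,0],0,4],[[-2.75,-2.8,0],0,4],[[0,0,0],0.122,4],[[0,0,0],0.122,4],[[0,0,0],0.122,4],[[0,0,0],0.122,4],[[0,0,0],0.122,4],[[0,0,0],0.122,4],[[0,0,0],0.122,4]]}}

```text
clock: 2.15
position: [0.5027, 0.0403, 0.2217]
ee_rot: [-0.491, 0.871, 0.006, -0.003]
ft_force: [0.2, 0.1, -0.2]
grip_width: 0.47
```

```bash
python3 - <<'E'
from h import *
ax=np.array([.5995,-.0335]); rel(ax,np.radians(149.4),.112,.23)
S=[]
for n in("scene","side","wrist"):
    im,d,P=cloud(n); cv2.imwrite(f"pics/{n}2.png",im); np.save(f"pics/{n}2.npy",P)
    hsv=cv2.cvtColor(im,cv2.COLOR_BGR2HSV)
    red=((hsv[...,0]<8)|(hsv[...,0]>172))&(hsv[...,1]>140)&(hsv[...,2]>60)
    ok=red&(np.hypot(P[...,0]-.503,P[...,1]-.025)<.05)&(P[...,2]>.09)&(P[...,2]<.16)
    R=P[ok]
    if len(R)>5:
        u,sv,w=np.linalg.svd(R[:,:2]-R[:,:2].mean(0),full_matrices=False)
        print(n,len(R),R.mean(0).round(4),R.min(0).round(4),R.max(0).round(4),w[0].round(3))
    S.append(im)
cv2.imwrite("pics/w2.png",S[2])
E
```

```text
t 2.15 p [0.5027 0.0403 0.2217] shift cm [ 1.41 -0.89 -0.84] turn -0.011 F [ 0.2  0.1 -0.2] w 0.47 tilt [-0.012  0.008 -1.   ] r 0.1217 ang 142.7 j [ 0.45  0.13 -0.65  1.75  0.07  1.3  -2.34]
scene 55 [0.503  0.0227 0.1236] [0.4883 0.0102 0.1039] [0.5166 0.0318 0.1393] [ 0.853 -0.522]
side 96 [0.5028 0.0241 0.1232] [0.4868 0.011  0.1042] [0.5204 0.0362 0.141 ] [ 0.847 -0.532]
wrist 332 [0.5068 0.0248 0.136 ] [0.4901 0.0155 0.1196] [0.5196 0.0359 0.1405] [-0.857  0.516]
```

View pics/w2.png

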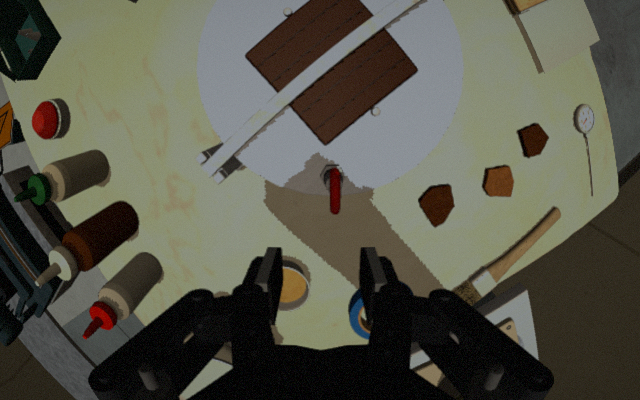

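The wrist view shows the red ring at (334,190), edge-on and in line with the jaws' centre plane. The cup at (290,285) lies low, under the fingers. Lining up and going down.

Call:
{"method": "servo_tool", "body": {"deltas": [[[1.41,-0.89,0.5],-0.011,4],[[0,0,2],0,4],[[0,0,2],0,4],[[0,0,2],0,4]]}}

```text
clock: 2.63
position: [0.5052, 0.0236, 0.1588]
ee_rot: [-0.509, 0.861, 0.004, 0.0]
ft_force: [1.1, 0.1, -0.7]
grip_width: 0.468
```

```bash
python3 - <<'E'
from h import *
ax=np.array([.5995,-.0335]); rel(ax,np.radians(149.4),.112,.104)
im,d,P=cloud("wrist"); cv2.imwrite("pics/w3.png",im)
hsv=cv2.cvtColor(im,cv2.COLOR_BGR2HSV)
red=((hsv[...,0]<8)|(hsv[...,0]>172))&(hsv[...,1]>140)&(hsv[...,2]>60)
R=P[red&(np.hypot(P[...,0]-.503,P[...,1]-.025)<.05)&(P[...,2]>.125)&(P[...,2]<.16)]
print(len(R),R.mean(0),np.percentile(R,[2,98],axis=0))
E
```

```text
t 2.63 p [0.5052 0.0236 0.1588] shift cm [0.13 0.15 5.48] turn 0.032 F [ 1.1  0.1 -0.7] w 0.468 tilt [-0.004  0.007 -1.   ] r 0.1102 ang 148.81 j [ 0.46  0.18 -0.64  1.83  0.11  1.16 -2.29]
529 [0.50781558 0.0241526  0.13623442] [[0.49450059 0.01704638 0.12802989]
 [0.51877488 0.03285115 0.14010427]]
```

View pics/w3.png

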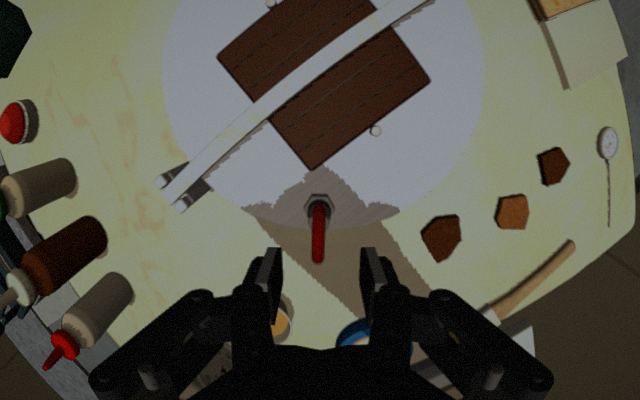

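The ring, at (318,232), is centred between the pads at (272,…) and (368,…). Going down and closing.

Call:
{"method": "servo_tool", "body": {"deltas": [[[-0.05,0.05,1.8],0.03,4],[[0,0,1.8],0,4],[[0,0,1.5],0,4],[[0,0,0.4],0,4],[[0,0,0.2],0,1.6],[[0,0,0],0,1.6]]}}

```text
clock: 3.18
position: [0.5019, 0.0247, 0.0966]
ee_rot: [-0.505, 0.863, 0.007, -0.003]
ft_force: [1.7, 2.0, -0.6]
grip_width: 0.204
```

```bash
python3 - <<'E'
from h import *
ax=np.array([.5995,-.0335]); rel(ax,np.radians(149.4),.112,.104)
im,d,P=cloud("wrist"); cv2.imwrite("pics/w4.png",im[150:400,160:480])
E
```

```text
t 3.18 p [0.5019 0.0247 0.0966] shift cm [ 0.04 -0.15 -0.74] turn 0.021 F [ 1.7  2.  -0.6] w 0.204 tilt [-0.012  0.009 -1.   ] r 0.1137 ang 149.2 j [ 0.43  0.26 -0.63  1.9   0.16  1.05 -2.35]
```

View pics/w4.png

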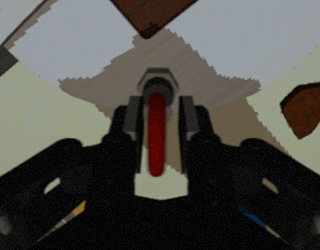

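The ring stands between the pads (crop 155,135). The TCP sits 7 mm lower than planned, so I come up 5 mm and close.

Call:
{"method": "servo_tool", "body": {"deltas": [[[0,-0.1,-0.5],0.02,1.6],[[0,0,0],0,0],[[0,0,0],0,0],[[0,0,0],0,0],[[0,0,0],0,0]], "force": 50}}

```text
clock: 3.65
position: [0.5043, 0.0248, 0.1053]
ee_rot: [-0.496, 0.868, 0.006, -0.001]
ft_force: [2.3, 1.2, -5.4]
grip_width: 0.081
```

```bash
python3 - <<'E'
from h import *
ax=np.array([.5995,-.0335]); rel(ax,np.radians(149.4),.112,.104)
E
```

```text
t 3.65 p [0.5043 0.0248 0.1053] shift cm [0.17 0.04 0.13] turn 0.002 F [ 2.3  1.2 -5.4] w 0.081 tilt [-0.008  0.008 -1.   ] r 0.1116 ang 148.55 j [ 0.43  0.25 -0.63  1.89  0.16  1.06 -2.36]
```

Call:
{"method": "servo_tool", "body": {"deltas": [[[0,0,-0.35],0,0],[[0,0,-0.35],0,0],[[0,0,-0.35],0,0],[[0,0,-0.1],0,0]]}}

```text
clock: 3.98
position: [0.5042, 0.0246, 0.1171]
ee_rot: [-0.497, 0.868, 0.006, -0.001]
ft_force: [3.1, 2.2, -7.9]
grip_width: 0.079
```

```bash
python3 - <<'E'
from h import *
ax=np.array([.5995,-.0335]); rel(ax,np.radians(149.4),.112,.116)
for n in("scene","side"):
    im,d,P=cloud(n)
    hsv=cv2.cvtColor(im,cv2.COLOR_BGR2HSV)
    red=((hsv[...,0]<8)|(hsv[...,0]>172))&(hsv[...,1]>140)&(hsv[...,2]>60)
    R=P[red&(np.hypot(P[...,0]-.503,P[...,1]-.025)<.05)&(P[...,2]>.09)&(P[...,2]<.17)]
    if len(R):print(n,len(R),R.mean(0),R.min(0),R.max(0))
E
```

```text
t 3.98 p [0.5042 0.0246 0.1171] shift cm [0.15 0.04 0.11] turn 0.003 F [ 3.1  2.2 -7.9] w 0.079 tilt [-0.008  0.009 -1.   ] r 0.1116 ang 148.61 j [ 0.44  0.23 -0.63  1.88  0.14  1.09 -2.35]
scene 13 [0.50270259 0.02028766 0.13502063] [0.48826765 0.01193074 0.12024593] [0.51474362 0.02934773 0.14340301]
side 36 [0.50057336 0.02365923 0.13526587] [0.4856306  0.01211812 0.12190157] [0.51797332 0.0360691  0.14754457]
```

Lifted: the spring pulls 7.9 N and the ring's lowest point is about 16 mm higher. Turning now.

Call:
{"method": "servo_tool", "body": {"deltas": [[[0.4,-0.007,0],-0.036,0],[[0.4,-0.007,0],-0.036,0],[[0.4,-0.007,0],-0.036,0],[[0.4,-0.007,0],-0.036,0],[[0.4,-0.007,0],-0.036,0],[[0,0,0],0,0]]}}

```text
clock: 4.58
position: [0.4955, 0.0054, 0.1159]
ee_rot: [-0.576, 0.818, 0.006, -0.001]
ft_force: [3.2, 0.3, -6.5]
grip_width: 0.08
```

```bash
python3 - <<'E'
from h import *
ax=np.array([.5995,-.0335]); rel(ax,np.radians(148.6)+.45,.112,.117)
E
```

```text
t 4.58 p [0.4955 0.0054 0.1159] shift cm [ 2.88 -0.24 -0.12] turn -0.246 F [ 3.2  0.3 -6.5] w 0.08 tilt [-0.008  0.008 -1.   ] r 0.1111 ang 159.51 j [ 0.49  0.22 -0.65  1.9   0.14  1.08 -2.12]
```

Call:
{"method": "servo_tool", "body": {"deltas": [[[0.42,-0.007,-0.01],-0.035,0],[[0.42,-0.007,-0.01],-0.035,0],[[0.42,-0.007,-0.01],-0.035,0],[[0.42,-0.007,-0.01],-0.035,0],[[0.42,-0.007,-0.01],-0.035,0],[[0.42,-0.007,0],-0.035,0],[[0.42,-0.007,0],-0.035,0],[[0,0,0],0,0]]}}

```text
clock: 5.25
position: [0.4898, -0.0216, 0.1159]
ee_rot: [-0.673, 0.74, 0.006, 0.001]
ft_force: [2.9, 0.8, -6.9]
grip_width: 0.079
```

```bash
python3 - <<'E'
from h import *
ax=np.array([.5995,-.0335]); rel(ax,np.radians(148.6)+.45,.1115,.117)
E
```

```text
t 5.25 p [ 0.4898 -0.0216  0.1159] shift cm [ 0.11  0.12 -0.11] turn 0.003 F [ 2.9  0.8 -6.9] w 0.079 tilt [-0.006  0.01  -1.   ] r 0.1103 ang 173.8 j [ 0.56  0.2  -0.66  1.91  0.13  1.07 -1.81]
```

Call:
{"method": "servo_tool", "body": {"deltas": [[[0,0,0.3],0,0],[[0,0,0.15],0,0],[[0,0,0],0,1.6],[[0,0,0],0,1.6],[[0,0,0.3],0,1.6],[[0,0,0],0,1.6]]}}

```text
clock: 5.75
position: [0.4917, -0.0205, 0.113]
ee_rot: [-0.669, 0.743, 0.003, 0.001]
ft_force: [-0.5, 0.6, 0.6]
grip_width: 0.191
```

```bash
python3 - <<'E'
from h import *
ax=np.array([.5995,-.0335]); rel(ax,np.radians(148.6)+.45,.1115,.108)
im,d,P=cloud("side"); cv2.imwrite("pics/side5.png",cv2.resize(im[130:260,270:430],(640,520)))
hsv=cv2.cvtColor(im,cv2.COLOR_BGR2HSV)
red=((hsv[...,0]<8)|(hsv[...,0]>172))&(hsv[...,1]>140)&(hsv[...,2]>60)
R=P[red&(np.hypot(P[...,0]-.49,P[...,1]+.02)<.05)&(P[...,2]>.09)&(P[...,2]<.17)]
if len(R):print(len(R),R.mean(0),R.min(0),R.max(0))
E
```

```text
t 5.75 p [ 0.4917 -0.0205  0.113 ] shift cm [0.25 0.29 0.5 ] turn -0.007 F [-0.5  0.6  0.6] w 0.191 tilt [-0.003  0.007 -1.   ] r 0.1085 ang 173.11 j [ 0.56  0.21 -0.66  1.92  0.14  1.07 -1.83]
38 [ 0.4759834  -0.02204568  0.13448781] [ 0.46964658 -0.02617635  0.1185049 ] [ 0.50717915 -0.01746477  0.14857644]
```

View pics/side5.png

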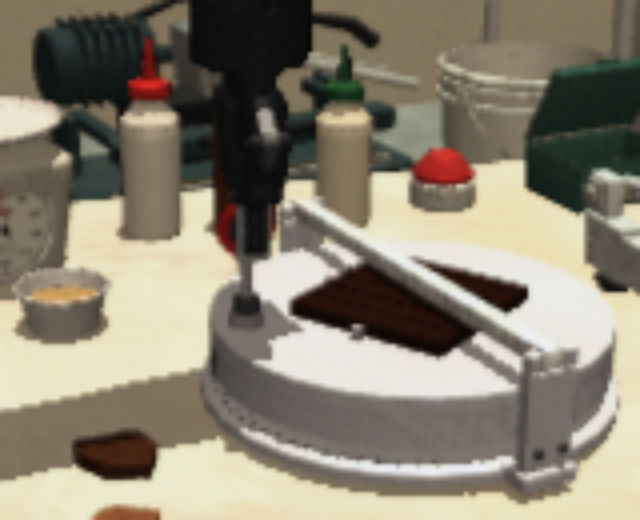

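The pads are open, force is near 0, the ring rides up and the deck stays put. Now I push the ring with the trailing finger, slowly, and feel for the notch.

Call:
{"method": "servo_tool", "body": {"deltas": [[[0.3,0.3,0.45],0,1.6],[[0.3,0,0],-0.02,1.6],[[0.3,-0.004,0],-0.027,1.6],[[0.3,-0.004,0],-0.027,1.6],[[0.3,-0.004,0],-0.027,1.6],[[0.3,-0.004,0],-0.027,1.6],[[0.3,-0.004,0],-0.027,1.6]]}}

```text
clock: 6.38
position: [0.4891, -0.0321, 0.1081]
ee_rot: [0.729, -0.685, -0.006, -0.008]
ft_force: [-0.8, 6.4, 3.8]
grip_width: 0.186
```

```bash
python3 - <<'E'
from h import *
ax=np.array([.5995,-.0335]); rel(ax,np.radians(148.6)+.62,.1115,.108)
E
```

```text
t 6.38 p [ 0.4891 -0.0321  0.1081] shift cm [ 0.94  0.14 -0.01] turn -0.01 F [-0.8  6.4  3.8] w 0.186 tilt [ 0.002  0.019 -1.   ] r 0.1104 ang 179.25 j [ 0.6   0.21 -0.67  1.93  0.13  1.05 -1.63]
```

Call:
{"method": "servo_tool", "body": {"deltas": [[[0.35,0.03,0],-0.01,1.6],[[0.35,0.03,0],-0.01,1.6],[[0.35,0.03,0],-0.015,1.6],[[0.35,0.02,0],-0.02,1.6],[[0.35,0,0],-0.02,1.6],[[0.35,0,0],-0.02,1.6]]}}

```text
clock: 6.88
position: [0.4899, -0.0461, 0.1073]
ee_rot: [0.764, -0.645, -0.008, -0.012]
ft_force: [-1.0, 0.3, -1.0]
grip_width: 0.189
```

```bash
python3 - <<'E'
from h import *
ax=np.array([.5995,-.0335]); rel(ax,np.radians(148.6)+.66,.1115,.108)
E
```

```text
t 6.88 p [ 0.4899 -0.0461  0.1073] shift cm [-0.03  0.11 -0.07] turn 0.057 F [-1.   0.3 -1. ] w 0.189 tilt [ 0.003  0.029 -1.   ] r 0.1103 ang 186.54 j [ 0.64  0.22 -0.67  1.92  0.12  1.05 -1.49]
```

Call:
{"method": "servo_tool", "body": {"deltas": [[[0.25,0.03,0],0,1.6],[[0.25,0.03,0],0,1.6],[[0.25,0.03,0],-0.01,1.6],[[0.25,0,0],-0.01,1.6]]}}

```text
clock: 7.22
position: [0.4901, -0.0557, 0.1062]
ee_rot: [0.771, -0.637, -0.009, -0.013]
ft_force: [-2.3, 14.9, 5.4]
grip_width: 0.187
```

```bash
cat > l.py <<'E'
from h import *
import sys
ax=np.array([.5995,-.0335]); rel(ax,np.radians(148.6)+float(sys.argv[1]),.1115,.108)
im,d,P=cloud("wrist"); cv2.imwrite("pics/wl.png",im)
hsv=cv2.cvtColor(im,cv2.COLOR_BGR2HSV)
red=((hsv[...,0]<8)|(hsv[...,0]>172))&(hsv[...,1]>140)&(hsv[...,2]>60)
red[:150]=0;red[330:]=0;red[:,:280]=0;red[:,360:]=0
R=P[red&(P[...,2]>.05)&(P[...,2]<.17)]
if len(R): print("ring n",len(R),"max z",np.nanpercentile(R[:,2],[50,98]).round(4),"deck",round(np.arctan2(R[:,1].mean()-ax[1],R[:,0].mean()-ax[0])%(2*np.pi)-np.radians(148.6),3))
E
python3 l.py .72
```

```text
t 7.22 p [ 0.4901 -0.0557  0.1062] shift cm [-0.32 -0.02 -0.17] turn 0.017 F [-2.3 14.9  5.4] w 0.187 tilt [ 0.003  0.031 -1.   ] r 0.1116 ang 191.45 j [ 0.65  0.22 -0.67  1.92  0.12  1.05 -1.45]
ring n 933 max z [0.1368 0.1398] deck 0.709
```

The force has jumped to 14.9 N and the ring's top reads 139.8 mm, which is the home height (riding would be 151). I back the finger off and check.

Call:
{"method": "servo_tool", "body": {"deltas": [[[-0.4,0,0],0,1.6],[[0,0,0],0,4],[[0,0,0],0,4],[[0,0,0],0,4]]}}

```text
clock: 7.6
position: [0.4887, -0.0519, 0.1059]
ee_rot: [0.771, -0.636, -0.009, -0.012]
ft_force: [-0.2, 0.1, -0.5]
grip_width: 0.47
```

```bash
python3 l.py .71; python3 -c "
import cv2;im=cv2.imread('pics/wl.png');cv2.imwrite('pics/w7.png',im)"
```

```text
t 7.6 p [ 0.4887 -0.0519  0.1059] shift cm [-0.03 -0.08 -0.21] turn 0.029 F [-0.2  0.1 -0.5] w 0.47 tilt [ 0.001  0.031 -1.   ] r 0.1123 ang 189.43 j [ 0.65  0.22 -0.67  1.92  0.12  1.05 -1.45]
ring n 1010 max z [0.1369 0.1399] deck 0.701
```

View pics/w7.png

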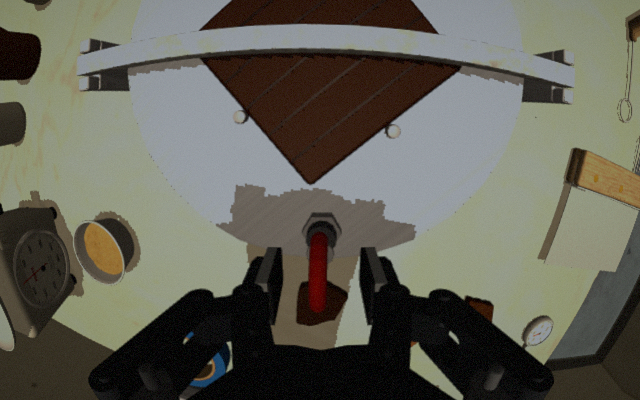

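The ring stands free between the open pads at (318,270). The rule is in its rests and the slab has turned with the deck. I lift away and check from the side.

Call:
{"method": "servo_tool", "body": {"deltas": [[[0,0,-1],0,4],[[0,0,-2],0,4],[[0,0,-3],0,4],[[0,0,-3],0,4],[[0,0,-3],0,4],[[0,0,0],0,4],[[0,0,0],0,4]]}}

```text
clock: 8.23
position: [0.4873, -0.0576, 0.2343]
ee_rot: [0.771, -0.637, -0.01, -0.012]
ft_force: [0.1, -0.2, -0.1]
grip_width: 0.466
```

```bash
python3 - <<'E'
from h import *
ax=np.array([.5995,-.0335]); rel(ax,np.radians(148.6)+.7,.1115,.108)
for n in("scene","side","wrist"):
    im,d,P=cloud(n)
    hsv=cv2.cvtColor(im,cv2.COLOR_BGR2HSV)
    red=((hsv[...,0]<8)|(hsv[...,0]>172))&(hsv[...,1]>140)&(hsv[...,2]>60)
    R=P[red&(np.hypot(P[...,0]-.49,P[...,1]+.05)<.04)&(P[...,2]>.09)&(P[...,2]<.17)]
    if len(R):
        p=R.mean(0);print(n,len(R),p.round(4),"z",R[:,2].min().round(4),R[:,2].max().round(4),"deck",round(np.arctan2(p[1]-ax[1],p[0]-ax[0])%(2*np.pi)-np.radians(149.3),3))
    if n=="side":cv2.imwrite("pics/side8.png",cv2.resize(im[130:260,220:430],(800,495)))
E
```

```text
t 8.23 p [ 0.4873 -0.0576  0.2343] shift cm [-0.28 -0.26 12.64] turn 0.037 F [ 0.1 -0.2 -0.1] w 0.466 tilt [-0.     0.031 -1.   ] r 0.1148 ang 192.1 j [ 0.7   0.08 -0.67  1.77  0.02  1.31 -1.37]
scene 50 [ 0.4886 -0.0541  0.1221] z 0.1037 0.1391 deck 0.719
side 83 [ 0.4891 -0.0534  0.1243] z 0.1037 0.142 deck 0.714
wrist 278 [ 0.4931 -0.0497  0.1365] z 0.1284 0.1407 deck 0.687
```

View pics/side8.png

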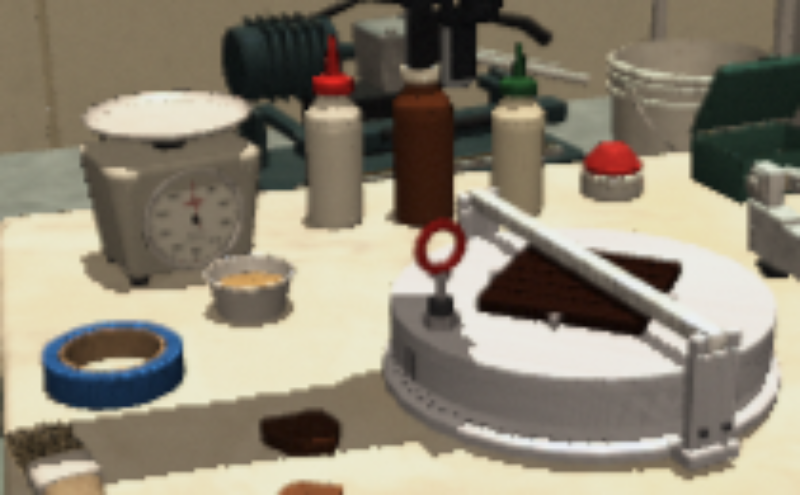

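The ring, at (440,248), is free and at home height. Its lowest point is 103.7 mm in both views, the same as at the start. The deck stands at about 0.70, the rule lies in its rests and the cup and bottle are in place. Handing in.

```bash
python3 -c "
from workcell import order; print(order.hand_in())"
```

```text
the job is handed in; nothing more can be done
None
```

The deck is turned to the next notch and the pin has dropped home there. I handed the job in at about 8.4 s, with the arm clear of everything.

I gripped the ring, lifted the pin about 15 mm, turned the deck counter-clockwise to about 0.44 rad and let the pin down onto the plate. With the pads open, I pushed the ring slowly with one finger until the pin fell into the notch.

**Last checks:**
- **Pin home:** the push force rose to 15 N against the locked deck. The ring's height is back to its starting value: lowest point about 104 mm in both room cameras, top 139–142 mm in all three.
- **Deck angle:** about 0.70 rad. The cameras disagree slightly, from 0.69 to 0.72, but all are inside the 0.66–0.98 range for this stop.
- **Surroundings:** the rule lies in its rests and the slab turned with the deck, untouched. The cup, bottle and bark pieces looked unmoved, but I judged that by eye and did not measure it.

**Not to plan:** on the approach the open fingers went 7 mm lower than planned without touching anything, and the tool ended tilted by about 0.03 rad.

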